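# Click the red-flower tag holder round to 90 degrees

### The arm

A 6-joint arm with a two-finger parallel gripper is mounted at the origin on the work surface. World frame = base frame: x ahead of the robot, y to its left, z up, the work surface at z = 0. Lengths are in m, angles in rad, forces in N, time in s.
With the tool pointing down it reaches from about 0.275 to 0.775 m from the base axis. Payload 14.6 kg.
Tool frame: the origin (TCP) lies at the very end of the fingers, on their centre line; the grasp point (between the pads) lies 19 mm behind it; z points along the fingers, x is the direction in which the jaws open and shut, and the axes are right-handed (so a half turn about z gives the same grasp; the last joint's range is limited). The gripper opens to 85 mm and grips with 20 to 120 N. Pads are 22 mm wide; open, the fingers measure 114 mm over their backs; the gripper's body (76 mm by 85 mm) begins 54 mm behind the grasp point. The pads swing forward as they close: fully open they stand 13 mm farther back than shut.
Start: joints at [1.036, 0.263, -0.048, 1.259, 0, 1.415], TCP at [0.195, 0.488, 0.231] pointing down, gripper open.
Joint ranges: [-2.65, 2.65], [-0.89, 1.7], [-1.18, 1.37], [-2.13, 2.11], [-1.35, 1.29], [-3.14, 3.14]. Speed limits (rad/s): [1.89, 1.89, 2.57, 2.79, 3.14, 3.14].

### API

Orientations are given as a unit quaternion [x, y, z, w].
In Python, from workcell import bot, capture, close_job, spot_in, pinpoint gives the robot as it stands.
- The arm moves only by the tool arm_command, never from a script. Its argument "moves" is a list of rows, each an object with "slide": the shift along the tool's x, y, z in mm, a list of three; "dr": the turn, a rotation vector about the tool's x, y, z in degrees, a list of three; "gripper": the closure, from 0 (fully open) to 1 (shut). In form: [{"slide": [tx, ty, tz], "dr": [wx, wy, wz], "gripper": gripper}, ...]. A call has 1 to 20 rows; each row shifts and turns the commanded pose from where the row before left it, along the tool's axes as they then stand; what a row does not reach is not made up. A row lasts 1/10 s, in which the tool goes at most 50 mm and 8.59 degrees, less where a joint would pass 70% of its speed; a pose out of reach is approached as far as the arm can. A call is refused whole if a number of a shift passes 50 or a number of a turn 8.59, either way. A call with a gripper value outside its range is refused whole. The fingers move at their own pace and stop on an object; "grip_force" is the grip in N (left out, the last holds). Time passes only in rows, so rows that do not move let the fingers close. It gives the time, the measured TCP pose, the force and the opening at its end, in the units of the state.
- bot.read_state(): the state, without advancing time (a new reading comes with each control period).
- capture(name): name is "scene" or "side" or "wrist"; returns a dict with "frame" (400x640x3 uint8, red, green, blue), "fx", "fy", "cx", "cy" (pixels), "T" (4x4, takes a point from camera to world coordinates). Camera axes: x right, y up, looking along -z (the intrinsics and any distortion apply to the point x, -y, -z); pixel columns grow to the right and rows downward; lengths in m; the calibration is good to about 2 mm. A picture is of the moment at which its call begins. There is no depth.
- close_job(): hands the job in, once; it reports no verdict.
Trained networks look in the newest picture that a camera, given by its name, has taken for a name from the list of things; names that differ only in an ending like _2 or _b are one class to them, and where a whole thing is asked for, a point or a joint stands for the part that bears it (a point fixed in the world has none). Each returns a list of dicts, best first, with "confidence" (0 to 1); they miss things now and then, are a little off and sometimes report something else, mostly with a low value. They report only what shows in the picture. A call takes as long as a camera call.
- spot_in(camera, name): "box" ([left, top, width, height] in pixels, round what is visible of it).
- pinpoint(camera, name): "uv" ([column, row] in pixels: a listed point, or the origin of a listed thing).
The state is a dict: "time": time; "joints": joint angles; "joint_velocities": joint speeds; "joint_efforts": joint torques, N m; "tool_pos": TCP position; "tool_rot": TCP orientation; "contact_force": force on the tool from outside, world axes, zero at the start; "wrist_torque": the same for the moment, N m; "width": finger opening in m.
Only numpy, scipy, OpenCV 4.12 (cv2) and the standard library are available. Lean on these libraries where they do the work, as an engineer would, in place of code of your own. Each camera call takes 0.05 s, during which the arm holds its last target.

### The job

Set the swivel holder that carries the tag with the red flower to 90 degrees: push or pull its upright knob round so that the turret clicks to the third dot anticlockwise (seen from above) from the green zero dot; each dot is one click of 30 degrees. Let go of it there, settled in its click, and leave the holder with the blue flower as it is.

Things in the scene. Friction and masses are not known exactly. Their poses are not given: they have to be found in the camera images.
- red_turret (a joint): Angle of the red-flower turret on its base, rad, + anticlockwise from above; 0 = orange pointer at the green dot. A sprung ball clicks at each dot (every 0.524, from -1.047 to 2.094) and pulls in from just under half a step; passing a click takes up to 0.3 N m, about 4 to 5 N at the knob. Stops at -1.35 and 2.4. Starts on a dot between -1.047 and 0.524; wanted 1.571.
- red_knob (a point): Point 83 mm above the table on the upright round post by which the red-flower turret is turned: steel, 18 mm across, with a yellow cap 20 mm across and 28 mm high, top at 102 mm; fixed on the turret (top at 42 mm) 65 mm from the swivel axis, at the bearing of the orange pointer. Tag and clips beside it reach 50 mm high.
- red_axis (a point): Centre of the red-flower holder: on its upright swivel axis, 42 mm above the table, fixed. Black round base 200 mm across, 22 mm high; silvery turret 156 mm across with a white tag with a red flower, orange pointer at its rim. Seven dots on the base at 90 mm radius, 30 degrees apart: green zero, two white clockwise of it, four white anticlockwise. Site x axis points at the green dot.
- blue_knob (a point): The same point on the knob of the other, otherwise identical holder, whose tag bears a blue flower. The two holders stand side by side, either may be on the left, centres at least 280 mm apart. To be left alone.

How it is judged:
By the outcome, as a careful person would: the job done as asked, in the order asked, and still so for the second after the job is handed in, with the robot touching nothing.
It also fails if it takes over 40 s, if anything falls off the work surface, if the arm or the gripper's body presses on something with over 40 N, if the wrist force passes 120 N, or if a joint passes its speed limit or range.

## Working session

There is one attempt and no reset: what is moved stays moved. The work goes in short steps, Python scripts to look and compute and a tool call to move; the robot and the scene stay as the last step left them, time stands still between calls to the robot, and variables do not carry over. Pictures are saved under pics/ and viewed, and the job is handed in when it is done.

Besides the shell and the picture viewer there is one more tool, called after "Emit:" by a JSON object that holds its "name" and its "arguments". arm_command: Moves the arm, as the interface text tells. Its arguments: {"type":"object","properties":{"moves":{"type":"array","items":{"type":"object","properties":{"slide":{"type":"array","items":{"type":"number"}},"dr":{"type":"array","items":{"type":"number"}},"gripper":{"type":"number"}}}},"grip_force":{"type":"number"}},"required":["moves"]}

```bash
mkdir -p pics; ls; cat > h.py <<'E'
import numpy as np,cv2
from workcell import bot,capture,close_job,spot_in,pinpoint
def save(c,n): cv2.imwrite('pics/'+n,c['frame'][:,:,::-1])
def ray(c,uv):
    d=np.array([(uv[0]-c['cx'])/c['fx'],-(uv[1]-c['cy'])/c['fy'],-1.0])
    T=np.array(c['T']); return T[:3,3],T[:3,:3]@d
def atz(c,uv,z):
    o,d=ray(c,uv); return o+d*(z-o[2])/d[2]
def tri(rs):
    A=0;b=0
    for o,d in rs:
        d=d/np.linalg.norm(d);P=np.eye(3)-np.outer(d,d);A=A+P;b=b+P@o
    return np.linalg.solve(A,b)
E
python3 - <<'E'
from h import *
np.set_printoptions(precision=4,suppress=True)
for n in ['scene','side']:
    c=capture(n); save(c,n+'0.png'); print(n,[k for k in c],c['fx'],np.array(c['T'])[:3,3])
    for t,z in [('red_knob',.083),('red_axis',.042),('blue_knob',.083)]:
        for p in pinpoint(n,t)[:2]: print(t,p,atz(c,p['uv'],z))
s=bot.read_state();print(s['time'],s['tool_pos'],s['tool_rot'],s['width'])
E
```

```text
pics
scene ['frame', 'fx', 'fy', 'cx', 'cy', 'T'] 376.0735416879777 [1.1229 0.0219 0.4627]
red_knob {'uv': [448.2, 219.4], 'confidence': 0.88} [0.6388 0.2158 0.083 ]
red_axis {'uv': [425.2, 216.6], 'confidence': 0.98} [0.5776 0.1974 0.042 ]
blue_knob {'uv': [256.0, 180.2], 'confidence': 0.69} [ 0.512  -0.1169  0.083 ]
side ['frame', 'fx', 'fy', 'cx', 'cy', 'T'] 520.2936244638453 [0.4467 0.6104 0.5917]
red_knob {'uv': [245.5, 279.2], 'confidence': 0.96} [0.6377 0.2192 0.083 ]
red_axis {'uv': [295.3, 295.3], 'confidence': 0.63} [0.5801 0.198  0.042 ]
blue_knob {'uv': [380.6, 144.1], 'confidence': 0.86} [ 0.5174 -0.1121  0.083 ]
0.4 [0.1946 0.4875 0.2312] [ 0.8279  0.5609 -0.0001  0.    ] 0.08520179326393214
```

View pics/scene0.png

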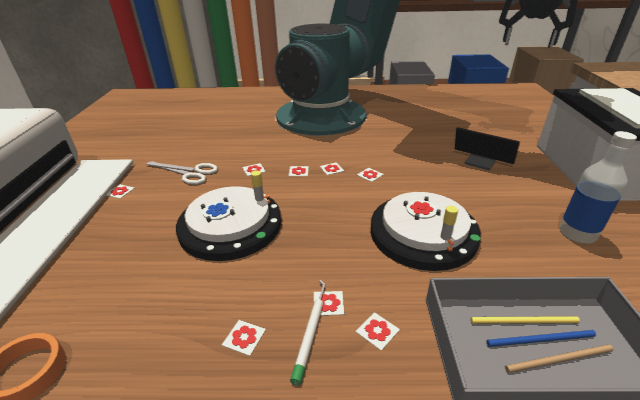

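View pics/side0.png

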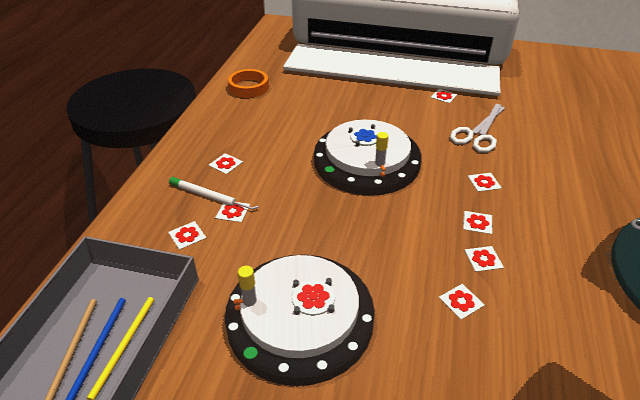

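```bash
python3 - <<'E'
import cv2
a=cv2.imread('pics/side0.png')[200:370,190:400];cv2.imwrite('pics/sc.png',cv2.resize(a,None,fx=3.5,fy=3.5,interpolation=2))
E
```

```text
(no output)
```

View pics/sc.png

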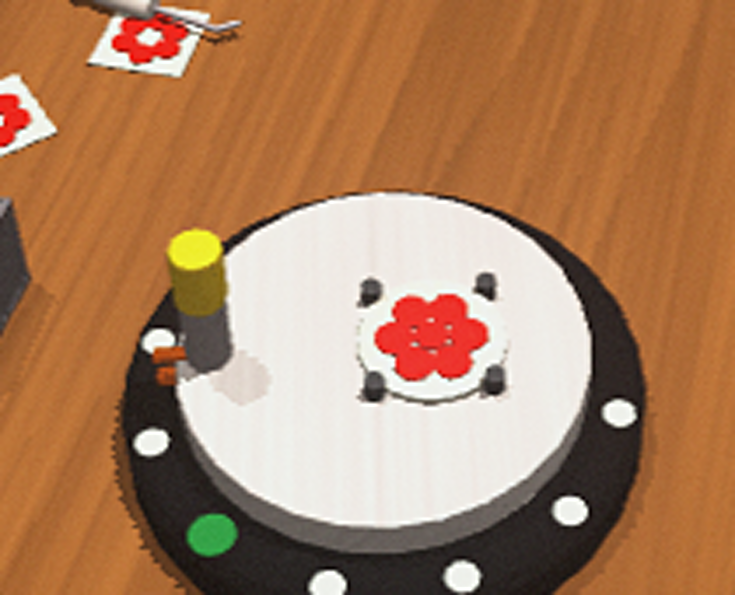

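The side view shows the red-flower pointer at about (238,303). That is the second white dot clockwise of the green dot (250,352), so the turret starts at -60° and needs five clicks anticlockwise. Next I'll refine the geometry from the dots.

```bash
python3 - <<'E'
from h import *
np.set_printoptions(precision=4,suppress=True)
from scipy.optimize import least_squares
cs={};rk=[];ra=[]
for n in ['scene','side']:
    c=cs[n]=capture(n)
    rk.append(ray(c,pinpoint(n,'red_knob')[0]['uv'])); ra.append(ray(c,pinpoint(n,'red_axis')[0]['uv']))
print('tri knob',tri(rk),'axis',tri(ra))
c=cs['side']; f=c['frame']; hsv=cv2.cvtColor(f,cv2.COLOR_RGB2HSV)
m=((hsv[:,:,1]<60)&(hsv[:,:,2]>190)).astype('uint8'); g=((abs(hsv[:,:,0].astype(int)-65)<15)&(hsv[:,:,1]>120)).astype('uint8')
P=[]
for nm,mm in (('w',m),('g',g)):
    k,l,st,ce=cv2.connectedComponentsWithStats(mm)
    for i in range(1,k):
        if 20<st[i,4]<250 and 220<ce[i][0]<380 and 250<ce[i][1]<390:
            p=atz(c,ce[i],.022); q=p[:2]-[.579,.198]
            print(nm,ce[i],st[i,4],p[:2],np.hypot(*q),np.degrees(np.arctan2(q[1],q[0]))); 
            if abs(np.hypot(*q)-.09)<.01: P.append(p[:2])
P=np.array(P)
r=least_squares(lambda x:np.hypot(*(P-x).T)-.09,[.579,.198]);print('centre',r.x,r.fun)
for p in P: print(np.degrees(np.arctan2(*(p-r.x)[::-1])))
E
```

```text
Traceback (most recent call last):
IndexError: list index out of range
```

```bash
cat > m.py <<'E'
from h import *
np.set_printoptions(precision=4,suppress=True)
from scipy.optimize import least_squares
cs={};rk=[];ra=[]
for n in ['scene','side']:
    c=cs[n]=capture(n)
    for t,L in (('red_knob',rk),('red_axis',ra)):
        p=pinpoint(n,t)
        if p and p[0]['confidence']>.4: L.append(ray(c,p[0]['uv'])); print(n,t,p[0],atz(c,p[0]['uv'],.083 if L is rk else .042))
if len(rk)>1: print('tri knob',tri(rk))
if len(ra)>1: print('tri axis',tri(ra))
c=cs['side']; f=c['frame']; hsv=cv2.cvtColor(f,cv2.COLOR_RGB2HSV)
m=((hsv[:,:,1]<60)&(hsv[:,:,2]>190)).astype('uint8'); g=((abs(hsv[:,:,0].astype(int)-65)<15)&(hsv[:,:,1]>120)).astype('uint8')
o=((abs(hsv[:,:,0].astype(int)-9)<6)&(hsv[:,:,1]>150)).astype('uint8')
P=[]
for nm,mm in (('w',m),('g',g)):
    k,l,st,ce=cv2.connectedComponentsWithStats(mm)
    for i in range(1,k):
        if 20<st[i,4]<250 and 220<ce[i][0]<380 and 250<ce[i][1]<390:
            p=atz(c,ce[i],.022); q=p[:2]-[.579,.198]
            print(nm,ce[i],st[i,4],p[:2],np.hypot(*q),np.degrees(np.arctan2(q[1],q[0]))); 
            if abs(np.hypot(*q)-.09)<.01: P.append(p[:2])
P=np.array(P)
r=least_squares(lambda x:np.hypot(*(P-x).T)-.09,[.579,.198]);print('centre',r.x,r.fun)
for p in P: print(np.degrees(np.arctan2(*(p-r.x)[::-1])))
E
python3 m.py
```

```text
scene red_knob {'uv': [447.7, 221.4], 'confidence': 0.62} [0.644  0.2137 0.083 ]
scene red_axis {'uv': [425.4, 213.3], 'confidence': 0.74} [0.5677 0.1999 0.042 ]
side red_knob {'uv': [244.6, 280.0], 'confidence': 0.89} [0.6384 0.2207 0.083 ]
side red_axis {'uv': [297.2, 296.7], 'confidence': 0.65} [0.577  0.1996 0.042 ]
tri knob [0.6396 0.2164 0.0787]
tri axis [0.5751 0.1998 0.0456]
w [234.6829 296.561 ] 41 [0.6645 0.2045] 0.08575460136221034 4.363418154450834
w [366.6  317.62] 50 [0.4838 0.1962] 0.09526067648043846 -178.91925469402125
w [232.963  325.9444] 54 [0.6497 0.2497] 0.08758393008579508 36.1702809476621
w [352.459  345.4426] 61 [0.4938 0.2418] 0.09580534873587718 152.78647147849153
w [321.6818 364.3788] 66 [0.5251 0.2765] 0.09521338482567554 124.44714522100739
w [283.2388 366.9552] 67 [0.5696 0.2908] 0.0932419453841073 95.8162155738971
g [249.9929 352.383 ] 141 [0.6153 0.2812] 0.09081222862655865 66.43678034043867
centre [0.5741 0.201 ] [ 0.0005  0.0005 -0.0001  0.0001 -0.     -0.0001  0.0002]
2.2232436588376046
-176.9514425157433
32.77258190291739
153.06426240592435
122.9560172020838
92.8971115765657
62.81146590085222
```

```bash
python3 - <<'E'
from h import *
def proj(c,p):
    T=np.array(c['T']); q=T[:3,:3].T@(np.array(p)-T[:3,3]); return (c['cx']+c['fx']*q[0]/-q[2], c['cy']+c['fy']*(-q[1])/-q[2])
C=np.array([.574,.201])
for n,box in (('side',(200,390,190,400)),('scene',(160,290,350,500))):
    c=capture(n); f=c['frame'][:,:,::-1].copy(); s=4
    a=cv2.resize(f[box[0]:box[1],box[2]:box[3]],None,fx=s,fy=s,interpolation=2)
    def dot(p,col):
        u=proj(c,p); cv2.circle(a,(int((u[0]-box[2]+.5)*s),int((u[1]-box[0]+.5)*s)),4,col,-1)
    for k,col in ((2.8,(255,0,255)),(17.8,(255,255,0)),(32.8,(255,0,0))):
        d=np.array([np.cos(np.radians(k)),np.sin(np.radians(k))])
        for r,z in ((.065,.102),(.065,.042),(.09,.022),(.078,.042)): dot([*(C+r*d),z],col)
    dot([*C,.042],(0,255,0))
    for k in range(0,360,15):
        for r,z in((.1,.022),(.078,.042)): dot([C[0]+r*np.cos(np.radians(k)),C[1]+r*np.sin(np.radians(k)),z],(0,200,255))
    cv2.imwrite(f'pics/ov_{n}.png',a[:600,:800])
E
```

```text
(no output)
```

View pics/ov_side.png

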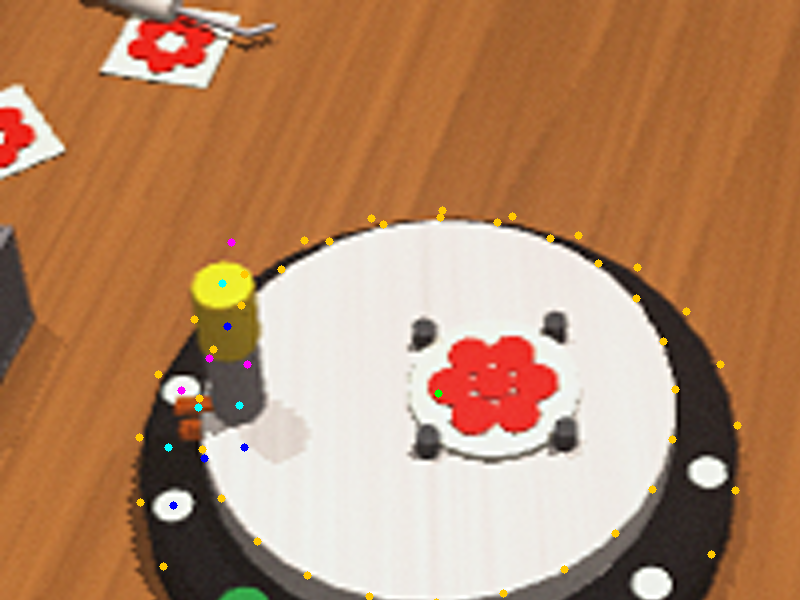

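View pics/ov_scene.png

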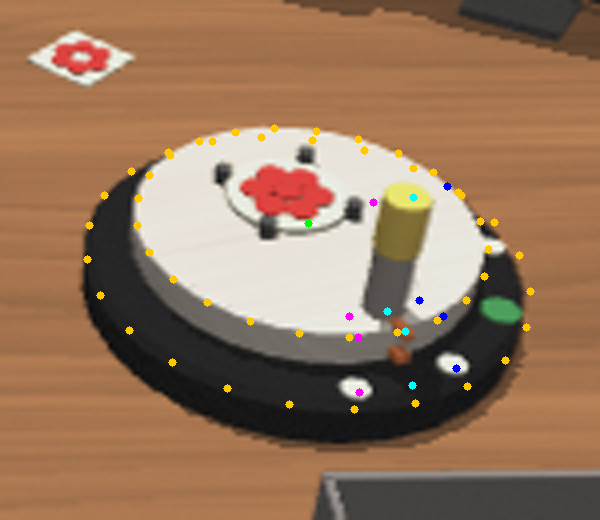

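The overlay fits the base rim and all the dots. It puts the red knob near bearing 17°, which is between dots (about -45°), although the task says it starts on a dot. I'll move closer and check with the wrist camera.

```bash
python3 - <<'E'
from h import *
c=capture('wrist');save(c,'w0.png');print(np.array(c['T']),c['fx'])
s=bot.read_state();R=__import__('scipy.spatial.transform',fromlist=['x']).Rotation.from_quat(s['tool_rot']).as_matrix()
print(R.T@(np.array([.579,.215,.231])-s['tool_pos'])*1000, s['time'])
E
```

```text
[[ 3.70620767e-01 -8.77430405e-01 -3.04558913e-01  1.15328997e-01]
 [ 9.28784083e-01  3.50344242e-01  1.20909218e-01  5.18772929e-01]
 [ 6.11037546e-04 -3.27680938e-01  9.44788246e-01  3.74064190e-01]
 [ 0.00000000e+00  0.00000000e+00  0.00000000e+00  1.00000000e+00]] 283.46528638290084
[-1.10654863e+02  4.58041241e+02  2.53823325e-01] 1.15
```

View pics/w0.png

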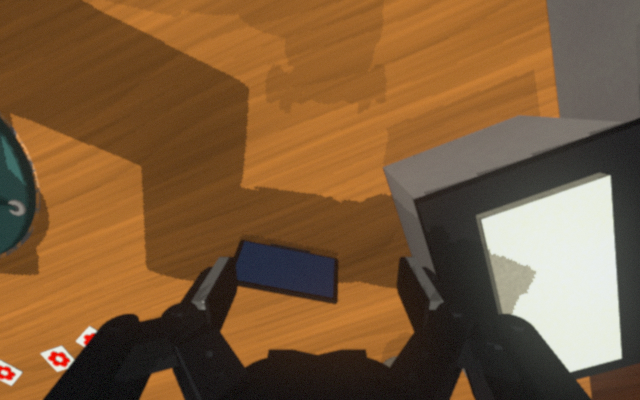

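The wrist view shows only the area beside the start pose: the grey box and a blue block. The camera sits on the tool's -y side. I'll move above the knob.

Emit:
{"name": "arm_command", "arguments": {"moves": [{"slide": [-3,18,0]},{"slide": [-6,36,0]},{"slide": [-6,36,0]},{"slide": [-6,36,0]},{"slide": [-6,36,0]},{"slide": [-6,36,0]},{"slide": [-6,36,0]},{"slide": [-6,36,0]},{"slide": [-6,36,0]},{"slide": [-6,36,0]},{"slide": [-6,36,0]},{"slide": [-6,36,0]},{"slide": [-6,36,0]},{"slide": [-6,36,0]},{"slide": [-5,24,0]},{"dr": [0,0,-7.8]},{"dr": [0,0,-7.8]},{"dr": [0,0,-7.8]},{"dr": [0,0,-7.8]},{"dr": [0,0,-7.8]}]}}

```text
invalid input
```

```bash
python3 - <<'E'
from h import *
c=capture('wrist');save(c,'w1.png')
s=bot.read_state();R=__import__('scipy.spatial.transform',fromlist=['x']).Rotation.from_quat(s['tool_rot']).as_matrix()
print(s['tool_pos'],R,s['joints'],s['time'])
for t,z in [('red_knob',.083),('red_axis',.042),('blue_knob',.083)]:
    for p in pinpoint('wrist',t)[:2]: print(t,p,atz(c,p['uv'],z))
E
```

```text
[0.19465263 0.48757756 0.23125574] [[ 3.70784352e-01  9.28718991e-01 -1.21278837e-05]
 [ 9.28718988e-01 -3.70784351e-01 -8.23624365e-05]
 [-8.09883885e-05  1.92753067e-05 -9.99999997e-01]] [ 1.03568549e+00  2.63151086e-01 -4.82892335e-02  1.25943304e+00
 -3.15670506e-05  1.41553892e+00] 1.2
```

View pics/w1.png

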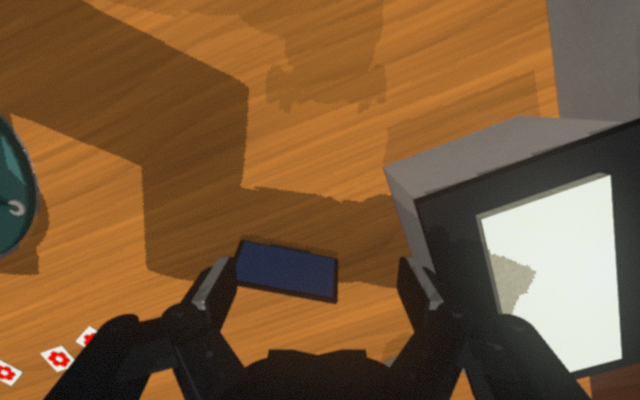

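The call was refused and the view hasn't changed. Each row needs all three fields.

Emit:
{"name": "arm_command", "arguments": {"moves": [{"slide": [-3,18,0],"dr": [0,0,0],"gripper": 0},{"slide": [-6,36,0],"dr": [0,0,0],"gripper": 0},{"slide": [-6,36,0],"dr": [0,0,0],"gripper": 0},{"slide": [-6,36,0],"dr": [0,0,0],"gripper": 0},{"slide": [-6,36,0],"dr": [0,0,0],"gripper": 0},{"slide": [-6,36,0],"dr": [0,0,0],"gripper": 0},{"slide": [-6,36,0],"dr": [0,0,0],"gripper": 0},{"slide": [-6,36,0],"dr": [0,0,0],"gripper": 0},{"slide": [-6,36,0],"dr": [0,0,0],"gripper": 0},{"slide": [-6,36,0],"dr": [0,0,0],"gripper": 0},{"slide": [-6,36,0],"dr": [0,0,0],"gripper": 0},{"slide": [-6,36,0],"dr": [0,0,0],"gripper": 0},{"slide": [-6,36,0],"dr": [0,0,0],"gripper": 0},{"slide": [-6,36,0],"dr": [0,0,0],"gripper": 0},{"slide": [-5,24,0],"dr": [0,0,0],"gripper": 0},{"slide": [0,0,0],"dr": [0,0,-7.8],"gripper": 0},{"slide": [0,0,0],"dr": [0,0,-7.8],"gripper": 0},{"slide": [0,0,0],"dr": [0,0,-7.8],"gripper": 0},{"slide": [0,0,0],"dr": [0,0,-7.8],"gripper": 0},{"slide": [0,0,0],"dr": [0,0,-7.8],"gripper": 0}]}}

```text
time: 3.35
tool_pos: [0.6364, 0.2186, 0.2311]
tool_rot: [0.591, 0.807, -0.0, -0.0]
contact_force: [-0.0, -1.1, 0.6]
width: 0.0853
```

```bash
cat > w.py <<'E'
from h import *
import sys
np.set_printoptions(precision=4,suppress=True)
c=capture('wrist');save(c,sys.argv[1])
s=bot.read_state();R=__import__('scipy.spatial.transform',fromlist=['x']).Rotation.from_quat(s['tool_rot']).as_matrix()
print(s['tool_pos'],R,np.array(s['joints']),s['time'],s['contact_force'])
for t,z in [('red_knob',.083),('red_axis',.042)]:
    for p in pinpoint('wrist',t)[:2]: print(t,p,atz(c,p['uv'],z))
E
python3 w.py w2.png
```

```text
[0.6364 0.2186 0.2312] [[-0.3097  0.9508 -0.0001]
 [ 0.9508  0.3097 -0.    ]
 [ 0.     -0.0002 -1.    ]] [ 0.2099  0.532   0.3829  1.4219 -0.     -0.105 ] 3.4 [-0.3273 -0.1195 -0.6096]
red_knob {'uv': [319.8, 184.4], 'confidence': 0.58} [0.6334 0.2213 0.083 ]
red_axis {'uv': [322.0, 114.9], 'confidence': 0.68} [0.5666 0.2029 0.042 ]
```

View pics/w2.png

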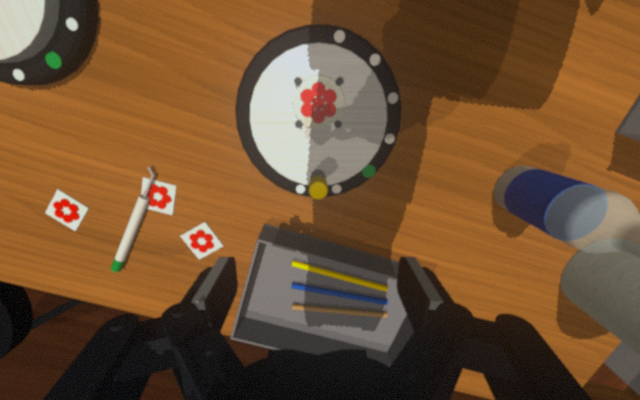

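The wrist view is nearly overhead. The knob cap at (318,188) sits between the two white dots at (302,188) and (336,188), clockwise of green (369,172). That confirms about -45°, so I'll aim for the absolute position of the third dot. Going down to grip the post.

Emit:
{"name": "arm_command", "arguments": {"moves": [{"slide": [0,0,33],"dr": [0,0,0],"gripper": 0},{"slide": [0,0,33],"dr": [0,0,0],"gripper": 0},{"slide": [0,0,33],"dr": [0,0,0],"gripper": 0},{"slide": [0,0,33],"dr": [0,0,0],"gripper": 0},{"slide": [0,0,33],"dr": [0,0,0],"gripper": 0},{"slide": [0,0,0],"dr": [0,0,0],"gripper": 0.3},{"slide": [0,0,0],"dr": [0,0,0],"gripper": 0.5},{"slide": [0,0,0],"dr": [0,0,0],"gripper": 0.6},{"slide": [0,0,0],"dr": [0,0,0],"gripper": 0.65}], "grip_force": 25}}

```text
time: 4.4
tool_pos: [0.6374, 0.2189, 0.0681]
tool_rot: [0.593, 0.805, 0.001, 0.001]
contact_force: [0.1, -0.3, 0.9]
width: 0.0305
```

```bash
python3 w.py w3.png; python3 -c "
from h import *
print(bot.read_state()['width']);save(capture('side'),'s3.png')"
```

```text
[0.6372 0.2188 0.0678] [[-0.2959  0.9552  0.0023]
 [ 0.9552  0.2959  0.0005]
 [-0.0002  0.0023 -1.    ]] [ 0.21    0.5943  0.048   1.0222  0.     -0.0904] 4.45 [-0.6406  0.3896 -0.4388]
red_knob {'uv': [323.0, 268.4], 'confidence': 0.9} [0.6332 0.2211 0.083 ]
red_axis {'uv': [321.6, 132.7], 'confidence': 0.61} [0.5713 0.2015 0.042 ]
0.02994983757143179
```

View pics/w3.png

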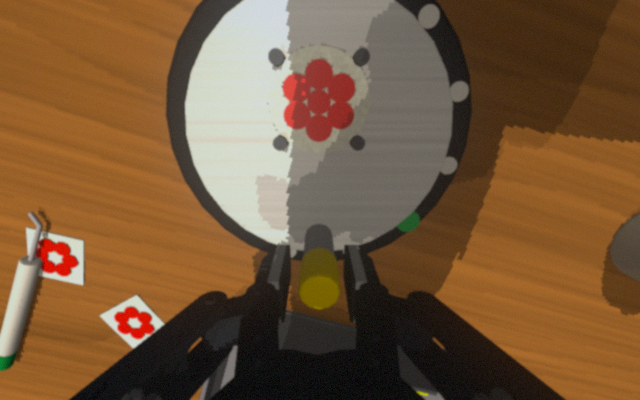

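View pics/s3.png

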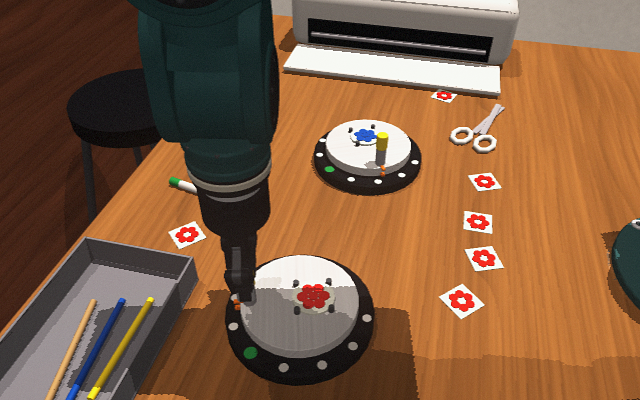

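The side and wrist views show the post centred between the pads at (320,290), 30 mm open, with nothing else touched. I'll close, then turn the first part.

Emit:
{"name": "arm_command", "arguments": {"moves": [{"slide": [0,0,0],"dr": [0,0,0],"gripper": 0.75},{"slide": [0,0,0],"dr": [0,0,0],"gripper": 0.9},{"slide": [0,0,0],"dr": [0,0,0],"gripper": 0.9},{"slide": [0,0,0],"dr": [0,0,0],"gripper": 0.9}], "grip_force": 25}}

```text
time: 5.0
tool_pos: [0.6366, 0.2187, 0.0667]
tool_rot: [0.593, 0.805, 0.0, 0.0]
contact_force: [-0.5, 1.1, 6.6]
width: 0.0194
```

Emit:
{"name": "arm_command", "arguments": {"moves": [{"slide": [4.5,-0.2,0],"dr": [0,0,-4],"gripper": 0.9},{"slide": [9,-0.6,0],"dr": [0,0,-8],"gripper": 0.9},{"slide": [9,-0.6,0],"dr": [0,0,-8],"gripper": 0.9}]}}

```text
time: 5.3
tool_pos: [0.6267, 0.2388, 0.0667]
tool_rot: [0.442, 0.897, 0.0, 0.001]
contact_force: [1.9, -4.2, 3.9]
width: 0.0192
```

Emit:
{"name": "arm_command", "arguments": {"moves": [{"slide": [9,-0.6,0],"dr": [0,0,-8],"gripper": 0.9},{"slide": [9,-0.6,0],"dr": [0,0,-8],"gripper": 0.9},{"slide": [9,-0.6,0],"dr": [0,0,-8],"gripper": 0.9},{"slide": [0,0,0],"dr": [0,0,0],"gripper": 0.9}]}}

```text
time: 5.7
tool_pos: [0.6049, 0.2576, 0.0666]
tool_rot: [0.246, 0.969, 0.001, -0.0]
contact_force: [-5.3, 7.9, 6.4]
width: 0.0192
```

```bash
python3 w.py w4.png; python3 -c "
from h import *
c=capture('side');save(c,'s4.png')
p=np.array(bot.read_state()['tool_pos'][:2])-[.574,.201];print(np.hypot(*p),np.degrees(np.arctan2(p[1],p[0])))"
```

```text
[0.6051 0.2574 0.0666] [[-0.8774  0.4798 -0.0005]
 [ 0.4798  0.8774  0.0017]
 [ 0.0013  0.0013 -1.    ]] [ 0.2776  0.5709 -0.0011  0.9988  0.0018 -0.7928] 5.75 [-2.8564  7.0056  5.595 ]
red_knob {'uv': [318.1, 273.9], 'confidence': 0.96} [0.6034 0.2576 0.083 ]
red_axis {'uv': [319.6, 137.8], 'confidence': 0.81} [0.5718 0.2013 0.042 ]
0.06444357365072062 60.82741290867874
```

View pics/s4.png

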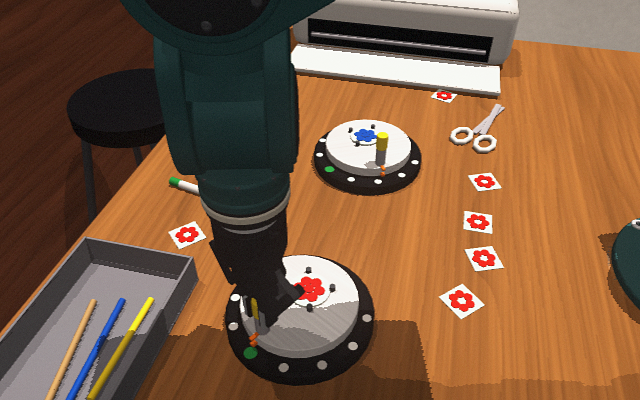

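View pics/w4.png

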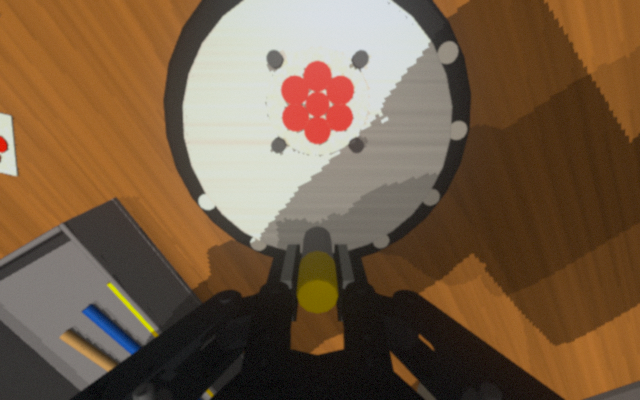

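The turret is turning with the gripper. The pointer is at the green dot, (251,343) in the side view, and the forces are small. I'll carry on to bearing 153°.

Emit:
{"name": "arm_command", "arguments": {"moves": [{"slide": [9,-0.4,0],"dr": [0,0,-8],"gripper": 0.9},{"slide": [9,-0.5,0],"dr": [0,0,-8],"gripper": 0.9},{"slide": [9,-0.6,0],"dr": [0,0,-8],"gripper": 0.9},{"slide": [9,-0.6,0],"dr": [0,0,-8],"gripper": 0.9},{"slide": [9,-0.6,0],"dr": [0,0,-8],"gripper": 0.9},{"slide": [9,-0.6,0],"dr": [0,0,-8],"gripper": 0.9}]}}

```text
time: 6.5
tool_pos: [0.5537, 0.2623, 0.0666]
tool_rot: [-0.17, 0.986, 0.001, 0.001]
contact_force: [-0.7, 7.7, 4.5]
width: 0.0193
```

Emit:
{"name": "arm_command", "arguments": {"moves": [{"slide": [9,-0.6,0],"dr": [0,0,-8],"gripper": 0.9},{"slide": [9,-0.6,0],"dr": [0,0,-8],"gripper": 0.9},{"slide": [9,-0.6,0],"dr": [0,0,-8],"gripper": 0.9},{"slide": [9,-0.6,0],"dr": [0,0,-8],"gripper": 0.9},{"slide": [9,-0.6,0],"dr": [0,0,-8],"gripper": 0.9},{"slide": [4,-0.2,0],"dr": [0,0,-4],"gripper": 0.9},{"slide": [0,0,0],"dr": [0,0,0],"gripper": 0.9}]}}

```text
time: 7.2
tool_pos: [0.5156, 0.2301, 0.0666]
tool_rot: [-0.525, 0.851, 0.001, -0.001]
contact_force: [-12.6, 5.1, 13.8]
width: 0.0194
```

```bash
python3 w.py w5.png; python3 -c "
from h import *
c=capture('side');save(c,'s5.png')
p=np.array(bot.read_state()['tool_pos'][:2])-[.574,.201];print(np.hypot(*p),np.degrees(np.arctan2(p[1],p[0])))"
```

```text
[0.5156 0.2301 0.0665] [[-0.45   -0.893  -0.0027]
 [-0.893   0.45    0.0016]
 [-0.0002  0.0031 -1.    ]] [ 0.2743  0.4302 -0.2616  0.8812  0.0023 -2.4005] 7.25 [-11.7753   5.3067  14.3774]
red_knob {'uv': [319.9, 276.8], 'confidence': 0.94} [0.5128 0.2292 0.083 ]
red_axis {'uv': [318.7, 134.9], 'confidence': 0.64} [0.5737 0.1992 0.042 ]
0.06525786316694561 153.45620139294073
```

View pics/s5.png

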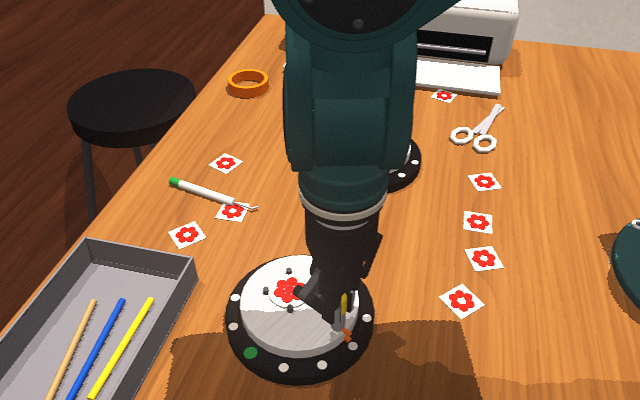

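View pics/w5.png

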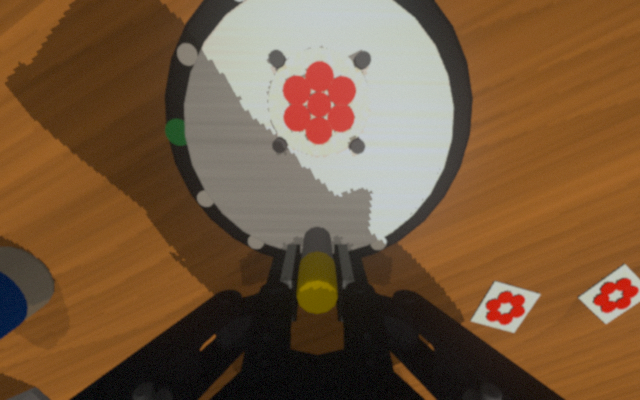

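The turret is now at bearing 153.4°, with the pointer at the third dot at (347,337) in the side view and almost no tangential force. I'll ease off the radial load, release, and lift.

Emit:
{"name": "arm_command", "arguments": {"moves": [{"slide": [0,1,0],"dr": [0,0,0],"gripper": 0.9},{"slide": [0,0,0],"dr": [0,0,0],"gripper": 0.7},{"slide": [0,0,0],"dr": [0,0,0],"gripper": 0.5},{"slide": [0,0,0],"dr": [0,0,0],"gripper": 0.2},{"slide": [0,0,0],"dr": [0,0,0],"gripper": 0},{"slide": [0,0,0],"dr": [0,0,0],"gripper": 0},{"slide": [0,0,0],"dr": [0,0,0],"gripper": 0},{"slide": [0,0,-20],"dr": [0,0,0],"gripper": 0},{"slide": [0,0,-35],"dr": [0,0,0],"gripper": 0},{"slide": [0,0,-35],"dr": [0,0,0],"gripper": 0},{"slide": [0,0,-35],"dr": [0,0,0],"gripper": 0},{"slide": [0,0,-35],"dr": [0,0,0],"gripper": 0},{"slide": [0,0,0],"dr": [0,0,0],"gripper": 0}]}}

```text
time: 8.7
tool_pos: [0.518, 0.2305, 0.2305]
tool_rot: [-0.524, 0.852, -0.001, 0.003]
contact_force: [0.0, 0.4, -0.8]
width: 0.085
```

```bash
python3 w.py w6.png; python3 -c "
from h import *
for n in('side','scene'):
  c=capture(n);save(c,n+'6.png')
  for p in pinpoint(n,'red_knob')[:1]:
    q=atz(c,p['uv'],.083)[:2]-[.574,.201];print(p,np.hypot(*q),np.degrees(np.arctan2(q[1],q[0])))"
```

```text
[0.5174 0.2304 0.2281] [[-0.4503 -0.8929  0.0035]
 [-0.8929  0.4503  0.001 ]
 [-0.0025 -0.0027 -1.    ]] [ 0.275   0.333   0.0452  1.2794  0.     -2.3995] 8.75 [ 0.5967 -0.0323 -0.5103]
red_knob {'uv': [319.1, 185.9], 'confidence': 0.84} [0.5171 0.2286 0.083 ]
red_axis {'uv': [321.4, 120.4], 'confidence': 0.83} [0.574  0.1971 0.042 ]
{'uv': [339.5, 307.3], 'confidence': 0.68} 0.06835104886364879 151.5617039815407
{'uv': [437.5, 182.4], 'confidence': 0.8} 0.0533055207358681 152.7265150543137
```

View pics/side6.png

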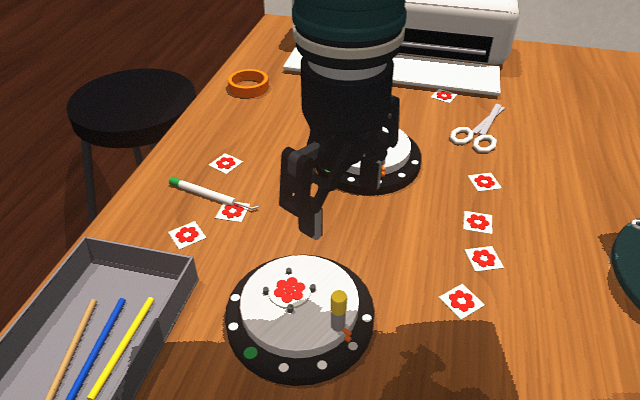

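View pics/w6.png

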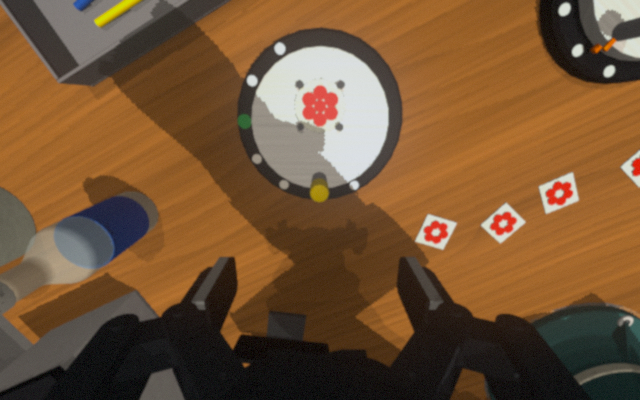

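The gripper is clear and above the table. The wrist view shows dots 1 and 2 at (257,159) and (284,185) and dot 4 at (354,185). The knob at (319,193) covers dot 3. I'll move the arm aside for a finer check.

Emit:
{"name": "arm_command", "arguments": {"moves": [{"slide": [0,20,-20],"dr": [0,0,0],"gripper": 0},{"slide": [0,30,-20],"dr": [0,0,0],"gripper": 0},{"slide": [0,30,0],"dr": [0,0,0],"gripper": 0},{"slide": [0,30,0],"dr": [0,0,0],"gripper": 0},{"slide": [0,0,0],"dr": [0,0,0],"gripper": 0},{"slide": [0,0,0],"dr": [0,0,0],"gripper": 0}]}}

```text
time: 9.65
tool_pos: [0.4179, 0.2798, 0.2661]
tool_rot: [-0.525, 0.851, -0.0, -0.0]
contact_force: [0.1, 0.6, 0.6]
width: 0.0854
```

```bash
cat > ov.py <<'E'
from h import *
def proj(c,p):
    T=np.array(c['T']); q=T[:3,:3].T@(np.array(p)-T[:3,3]); return (c['cx']+c['fx']*q[0]/-q[2], c['cy']+c['fy']*(-q[1])/-q[2])
C=np.array([.574,.201])
c=capture('side'); f=c['frame'][:,:,::-1].copy(); s=6; box=(270,370,290,400)
save(c,'side7.png'); save(capture('wrist'),'w7.png'); save(capture('scene'),'scene7.png')
a=cv2.resize(f[box[0]:box[1],box[2]:box[3]],None,fx=s,fy=s,interpolation=2)
for k,col in ((147.9,(255,0,255)),(152.9,(255,255,0)),(157.9,(255,0,0))):
    d=np.array([np.cos(np.radians(k)),np.sin(np.radians(k))])
    for r,z in ((.065,.102),(.09,.022),(.078,.042)):
        u=proj(c,[*(C+r*d),z]); cv2.circle(a,(int((u[0]-box[2]+.5)*s),int((u[1]-box[0]+.5)*s)),4,col,-1)
cv2.imwrite('pics/ov7.png',a)
print(bot.read_state()['tool_pos'])
E
python3 ov.py
```

```text
[0.4188476  0.27929889 0.26587741]
```

View pics/ov7.png

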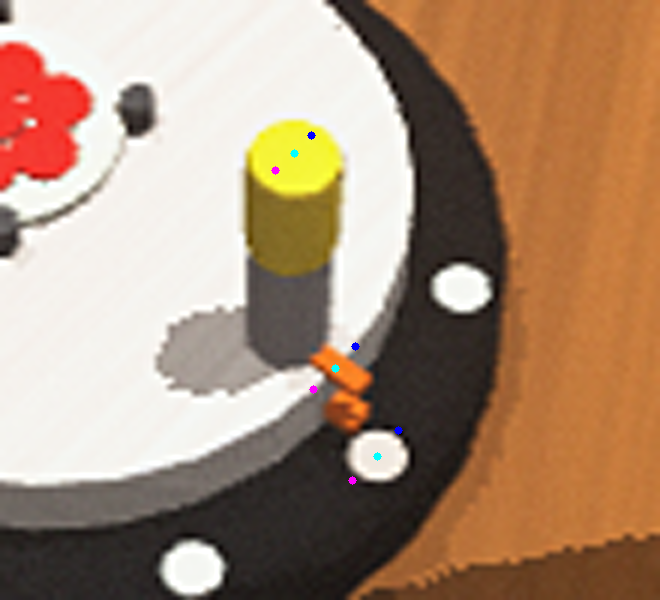

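View pics/w7.png

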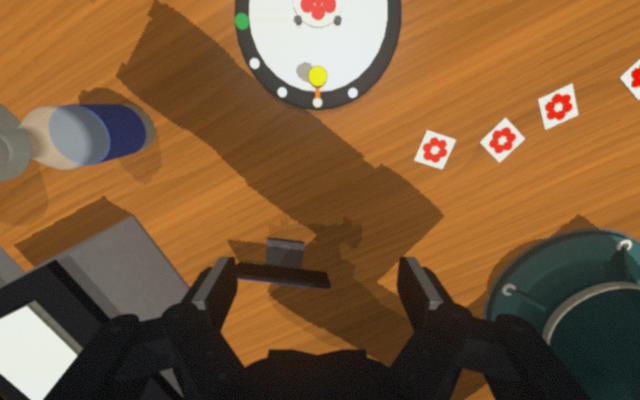

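View pics/side7.png

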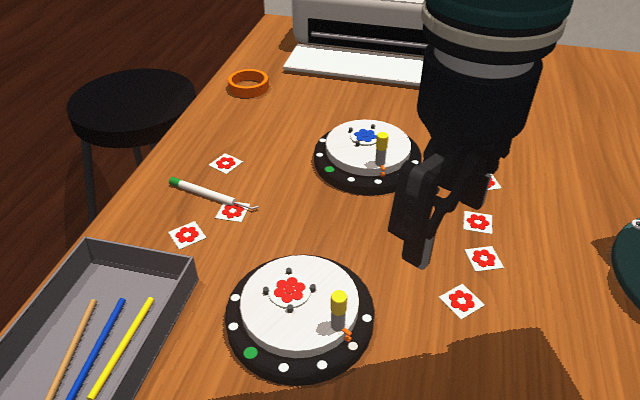

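In the wrist view the pointer at (318,93) lines up with the third dot at (318,103), counting (254,63), (282,92), (318,103) on from green (242,20). The blue knob hasn't moved, still at (382,142) in the side view. Handing in.

```bash
python3 -c "
from workcell import close_job
print(close_job())"
```

```text
the job is handed in; nothing more can be done
None
```

The red-flower holder now points at the third dot anticlockwise from green (90°). I gripped its knob, swung it round its axis, let go and moved the arm clear. I handed the job in at about 10 s of the 40 s allowed.

**Last checks:**
- **Position:** the released pointer lines up with the third dot in both the wrist and side pictures. The side overlay agrees to about 1–2°, and the networks put the knob at bearings of 151.6–154.1°, against 152.9° for the dot.
- **Settled in its click:** just before release there was almost no turning force on the gripper, and the turret stayed in place after I let go.
- **Blue holder:** not touched, and it looks unchanged in the side picture.

**What disagreed:**
- **Start angle:** the red turret appeared to start midway between two dots, at about -45°, not on a dot as the task says. I aimed for the dot's own position instead of counting clicks.
- **Scene camera:** its last knob fix gave the right bearing, but put the knob 53 mm from the axis instead of 65 mm. The other cameras fitted, so I set that distance aside.

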